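Switch the ball sorter to its empty tray and feed the waiting balls

TASK

The sorter's left-hand tray already has its batch. Using fingertips only, push the empty right-hand tray fully home against the back rail under its chute and press down the raised right-hand pad of the lever to rock the seesaw gate right over; then push the knob of the shut-off slide to the left until the slide is fully open, so that the four waiting balls feed down the right-hand chute, and finish when all four lie in that tray. Pick nothing up, do not touch the balls, and leave the full tray and the gauges beside the sorter where they are.

Things in the scene. Friction and masses are not known exactly. Their poses are not given: they have to be found in the camera images.
- sorter: The fixed ball sorter. Origin on the bench under the gate's pivot; +x away from the robot (infeed side), +y to its left, z up; turned up to 0.2 rad. Infeed channel from +x at y 0, top of its balls 130 to 145 mm high; gate pivot along x, 84 mm high. Left and right chutes at y +-73 to +-131 end in drop boxes: x +-19, |y| 125 to 177, z 57 to 99 mm. Slide guide posts: 143 mm high.
- tray_home (a point): Point on the bench, fixed to the sorter, axes as the sorter's, at sorter x -14, y -150 mm: where the centre of the empty tray's underside lies when the tray is fully home under the right-hand chute, its far wall against the grey back rail (rail face 62 mm beyond this point). Steel guide rails 8 mm high run along x at y +-51 mm, reaching 142 mm towards the robot.
- tray: Empty grey plastic tray, open on top, 122 x 94 x 40 mm high (x, y, z of its own axes), walls and floor 3 mm, 0.2 to 0.4 kg, loose, sitting between the guide rails of the right-hand side (1.5 mm play a side) but drawn out 30 to 75 mm towards the robot. Origin at the centre of its underside; x along the rails, away from the robot. Pushing takes about 1 to 3 N.
- tray_front (a point): Middle of the outer face of the empty tray's near wall, 20 mm above the bench (the wall is 40 mm high and 94 mm wide); it faces the robot (-x of the sorter).
- gate (a joint): Seesaw gate: a steel U channel 136 mm long rocking on a pivot in its middle. 0 = left end down (balls go down the left chute), 0.30 = level, 0.60 = right end down against its stop (balls go down the right chute). An over-centre weight keeps it at either end; past level it falls over by itself. 0.5 to 1 N on a pad rocks it.
- pad_right (a point): Top centre of the right-hand finger pad of the gate's hand lever, on the robot side of the gate: black rubber, 26 (sorter x) x 30 mm, turning with the gate. Up at the start, about 113 mm high; with the gate fully over about 72 mm high and 5 mm farther right (-y). The lever's centre weight is 131 mm high, 70 mm to the left; the drop box begins 37 mm beyond (+x) and 55 mm to the right.
- shutter (a joint): Shut-off slide across the infeed channel, a steel plate: 0 = shut (balls held back), 0.042 m = fully open, at its stop. It slides to the sorter's left (+y), stays where it is left and takes 1 to 2 N.
- shutter_knob (a point): Centre of the black knob on top of the shut-off slide: upright cylinder, 20 mm diameter, 26 mm high (150 to 176 mm above the bench), moving with the slide. Around the knob's height there is nothing else within 80 mm.
- full_tray: The other tray, same size and shape, home under the left-hand chute with a finished batch of four balls in it. To be left as it is. Origin at the centre of its underside.
- ball0_center (a point): Centre of a loose steel ball, 30 mm diameter, 110 g, waiting in the infeed channel behind the slide (1 of 4, in a row along sorter x).
- ball1_center (a point): Centre of a loose steel ball, 30 mm diameter, 110 g, waiting in the infeed channel behind the slide (1 of 4, in a row along sorter x).
- ball2_center (a point): Centre of a loose steel ball, 30 mm diameter, 110 g, waiting in the infeed channel behind the slide (1 of 4, in a row along sorter x).
- ball3_center (a point): Centre of a loose steel ball, 30 mm diameter, 110 g, waiting in the infeed channel behind the slide (1 of 4, in a row along sorter x).
- ball4_center (a point): Centre of a loose steel ball, 30 mm diameter, 110 g, lying in the full left-hand tray (1 of 4).
- ball5_center (a point): Centre of a loose steel ball, 30 mm diameter, 110 g, lying in the full left-hand tray (1 of 4).
- ball6_center (a point): Centre of a loose steel ball, 30 mm diameter, 110 g, lying in the full left-hand tray (1 of 4).
- ball7_center (a point): Centre of a loose steel ball, 30 mm diameter, 110 g, lying in the full left-hand tray (1 of 4).
- ring_gauge: Loose bystander: steel ring 68 mm across, 22 mm high, 40 mm bore, standing on the bench in front of the gate. Origin at the centre of its underside.
- plug_gauge: Loose bystander: dark steel plug gauge standing upright, 32 mm diameter, 75 mm high, on the bench to the right of the right-hand rails. Origin at the centre of its underside.
- v_block: Loose bystander: dark steel V-block 60 x 45 x 40 mm, on the bench to the left of the sorter. Origin at the centre of its underside.

How it is judged (in metres and radians):
On the way, in this order (a step that is already met when the one before it is completed fails the run):
1. the empty tray is home and the gate is rocked over to the right, with the slide still shut (x of tray in the frame of tray_home above -0.007 m and horizontal distance between tray and tray_home below 0.009 m and value of joint gate above 0.54 rad and value of joint shutter below 0.012 m), for 0.2 s.
2. the slide is pushed fully open (value of joint shutter above 0.036 m), for 0.1 s.
At the end, for the whole second after the job is handed in: The right-hand tray is home (within 7 mm of its stop), the gate leans fully right (0.54 rad or more of 0.60), the slide is open (36 mm or more of 42), all four fed balls lie inside the right-hand tray and the four of the first batch still lie in the left-hand tray (x of tray in the frame of tray_home above -0.007 m and horizontal distance between tray and tray_home below 0.009 m and value of joint gate above 0.54 rad and value of joint shutter above 0.036 m and x of ball0_center in the frame of tray between -0.058 and 0.058 m and y of ball0_center in the frame of tray between -0.044 and 0.044 m and z of ball0_center in the frame of tray between 0.005 and 0.055 m and x of ball1_center in the frame of tray between -0.058 and 0.058 m and y of ball1_center in the frame of tray between -0.044 and 0.044 m and z of ball1_center in the frame of tray between 0.005 and 0.055 m and x of ball2_center in the frame of tray between -0.058 and 0.058 m and y of ball2_center in the frame of tray between -0.044 and 0.044 m and z of ball2_center in the frame of tray between 0.005 and 0.055 m and x of ball3_center in the frame of tray between -0.058 and 0.058 m and y of ball3_center in the frame of tray between -0.044 and 0.044 m and z of ball3_center in the frame of tray between 0.005 and 0.055 m and x of ball4_center in the frame of full_tray between -0.058 and 0.058 m and y of ball4_center in the frame of full_tray between -0.044 and 0.044 m and z of ball4_center in the frame of full_tray between 0.005 and 0.055 m and x of ball5_center in the frame of full_tray between -0.058 and 0.058 m and y of ball5_center in the frame of full_tray between -0.044 and 0.044 m and z of ball5_center in the frame of full_tray between 0.005 and 0.055 m and x of ball6_center in the frame of full_tray between -0.058 and 0.058 m and y of ball6_center in the frame of full_tray between -0.044 and 0.044 m and z of ball6_center in the frame of full_tray between 0.005 and 0.055 m and x of ball7_center in the frame of full_tray between -0.058 and 0.058 m and y of ball7_center in the frame of full_tray between -0.044 and 0.044 m and z of ball7_center in the frame of full_tray between 0.005 and 0.055 m); the robot touches nothing.
It fails at once if the right-hand tray is lifted or tipped (height (world z) of tray above 0.01 m or angle between tray's own z axis and vertical above 0.15 rad).
It fails at once if the robot touches a ball (contact force between any of the fingers, the arm and ball0 above 0.3 N or contact force between any of the fingers, the arm and ball1 above 0.3 N or contact force between any of the fingers, the arm and ball2 above 0.3 N or contact force between any of the fingers, the arm and ball3 above 0.3 N or contact force between any of the fingers, the arm and ball4 above 0.3 N or contact force between any of the fingers, the arm and ball5 above 0.3 N or contact force between any of the fingers, the arm and ball6 above 0.3 N or contact force between any of the fingers, the arm and ball7 above 0.3 N).
It fails at once if a ball is lifted (height (world z) of any of ball0_center, ball1_center, ball2_center, ball3_center, ball4_center, ball5_center, ball6_center, ball7_center above 0.155 m).
It fails at once if the full left-hand tray is pushed about, lifted or tipped (distance of full_tray from where it was at the start of the episode above 0.015 m or angle between full_tray's own z axis and vertical above 0.15 rad).
It fails at once if a gauge or the V-block beside the sorter is disturbed (distance of any of ring_gauge, plug_gauge, v_block from where it was at the start of the episode above 0.02 m).
It also fails if it takes over 54 s, if anything falls off the work surface, if the arm or the gripper's body presses on something with over 40 N, if the wrist force passes 120 N, or if a joint passes its speed limit or range.

ROBOT

A 6-joint arm with a two-finger parallel gripper is mounted at the origin on the work surface. World frame = base frame: x ahead of the robot, y to its left, z up, the work surface at z = 0. Lengths are in m, angles in degrees, forces in N, time in s.
With the tool pointing down it reaches from about 0.4 to 0.825 m from the base axis. Payload 7 kg.
Tool frame: the origin (TCP) lies at the very end of the fingers, on their centre line; the grasp point (between the pads) lies 19 mm behind it (ctrl.grip_point_offset is the distance from the TCP to the grasp point, in m); x points along the fingers, z is the direction in which the jaws open and shut, and the axes are right-handed (so a half turn about x gives the same grasp; the last joint's range is limited). The gripper opens to 88 mm and grips with 3 to 60 N. Pads are 19 mm wide; open, the fingers measure 130 mm over their backs; the gripper's body (78 mm by 193 mm) begins 47 mm behind the grasp point.
Start: joints at [82.397, 20.546, 0.682, 0, -70.136, -16.507], TCP at [0.276, 0.616, 0.227] pointing down, gripper open.
Joint ranges: [-176.03, 176.03], [-82.01, 121.73], [-58.28, 71.71], [-173.87, 95.51], [-174.79, -0.11], [-173.66, 173.66]. Speed limits (degrees/s): [136.94, 136.94, 172.46, 180, 180, 180].

INTERFACE

Orientations are given as [roll, pitch, yaw] about the fixed x, y, z axes, in that order (R = Rz(yaw) Ry(pitch) Rx(roll)).
In Python, from plant import get_obs, snapshot, calibration, close_job, ctrl gives the robot as it stands.
- The arm moves only by the tool move_arm, never from a script. Its argument "commands" is a list that holds one entry, the list of rows, each a list of 4 numbers: the shift along the tool's x, y, z in cm, then the turn about the tool's x in rad. In form: [[[dx, dy, dz, spin], ...]]. A call has 1 to 8 rows; each row shifts and turns the commanded pose from where the row before left it, along the tool's axes as they then stand; what a row does not reach is not made up. A row lasts 1/10 s, in which the tool goes at most 50 mm and 8.59 degrees, less where a joint would pass 70% of its speed; a pose out of reach is approached as far as the arm can. A call with a gripper value outside its range is refused whole. "jaw" is the finger opening in cm, from 0 to 8.76, set as the call begins (left out, the last holds). The fingers move at their own pace and stop on an object; the grip force is fixed at half the most. Time passes only in rows, so rows that do not move let the fingers close. It gives the time, the measured TCP pose, the force and the opening at its end, in the units of the state.
- get_obs(): the state, without advancing time (a new reading comes with each control period).
- snapshot(name): name is "scene" or "top" or "wrist"; returns (picture, depth): 400x640x3 uint8, red, green, blue; 400x640 float32, m along the optical axis (not along the pixel's ray), 0 where there is no reading.
- calibration(name): a dict with "mtx" (3x3 intrinsics, pixels), "k1" (the pictures are not rectified: a ray, as slopes to the right and down, at radius r is drawn at 1 + k1 r^2 times it, then the intrinsics apply), "T" (4x4, takes a point from camera to world coordinates); the wrist camera has in their place "tool_from_camera" (4x4, takes a point from camera to tool coordinates, whose origin is the TCP and whose axes are the tool frame's). Camera axes: x right, y up, looking along -z (the intrinsics and any distortion apply to the point x, -y, -z); pixel columns grow to the right and rows downward; lengths in m; the calibration is good to about 2 mm. A picture is of the moment at which its call begins: read the wrist's pose just before it. calibration takes no time and is no camera call.
- close_job(): hands the job in, once; it reports no verdict.
The state is a dict: "clock": time; "joint_pos": joint angles; "qvel": joint speeds; "tau": joint torques, N m; "tool_pos": TCP position; "orientation": TCP orientation; "force": force on the tool from outside, world axes, zero at the start; "moment": the same for the moment, N m; "opening": finger opening in m.
Only numpy, scipy, OpenCV 4.12 (cv2) and the standard library are available. Lean on these libraries where they do the work, as an engineer would, in place of code of your own. Each camera call takes 0.05 s, during which the arm holds its last target. There are 200 camera calls.

## Working session

There is one attempt and no reset: what is moved stays moved. The work goes in short steps, Python scripts to look and compute and a tool call to move; the robot and the scene stay as the last step left them, time stands still between calls to the robot, and variables do not carry over. Pictures are saved under pics/ and viewed, about 8 in all and at most 12, crops included, and the job is handed in when it is done.

Besides the shell and the picture viewer there is one more tool, called after ">>>" by a JSON object that holds its "fn" and its "kwargs". move_arm: Moves the arm, as the interface text tells. Its arguments: {"type":"object","properties":{"commands":{"type":"array"},"jaw":{"type":"number"}},"required":["commands"]}

```bash
ls; mkdir -p pics; cat > h.py <<'E'
import numpy as np, cv2
from plant import get_obs, snapshot, calibration, close_job, ctrl
from scipy.spatial.transform import Rotation as Rn
def cam(name, obs=None):
    c=calibration(name); 
    if name=='wrist':
        T=np.eye(4); o=obs or get_obs(); T[:3,:3]=Rn.from_euler('xyz',o['orientation'],degrees=True).as_matrix(); T[:3,3]=o['tool_pos']
        T=T@np.array(c['tool_from_camera'])
    else: T=np.array(c['T'])
    return np.array(c['mtx']),c['k1'],T
def ray(cm,u,v):
    K,k,T=cm
    d=np.linalg.solve(K,np.array([u,v,1.]))[:2]; s=d.copy()
    for _ in range(20): s=d/(1+k*(s@s))
    return T[:3,3], T[:3,:3]@np.array([s[0],-s[1],-1.])
def onz(cm,u,v,z):
    o,d=ray(cm,u,v); return o+d*(z-o[2])/d[2]
def pt(cm,u,v,dep):
    o,d=ray(cm,u,v); return o+d*dep
def px(cm,p):
    K,k,T=cm
    q=np.linalg.inv(T)@np.append(p,1); s=np.array([q[0],-q[1]])/-q[2]; s=s*(1+k*(s@s))
    return (K@np.append(s,1))[:2]
def cloud(cm,dep):
    K,k,T=cm
    v,u=np.mgrid[:400,:640]; d=np.stack([(u-K[0,2])/K[0,0],(v-K[1,2])/K[1,1]],-1); s=d.copy()
    for _ in range(20): s=d/(1+k*(s**2).sum(-1,keepdims=True))
    c=np.concatenate([s,np.ones((400,640,1))],-1)*[1,-1,-1]*dep[...,None]
    return c@T[:3,:3].T+T[:3,3]
E
python3 - <<'E'
from h import *
o=get_obs(); print(o)
for n in('top','scene'):
    im,d=snapshot(n); cv2.imwrite(f'pics/{n}0.png',im[...,::-1]); np.savez(f'{n}0.npz',im=im,d=d)
    c=cam(n); print(n,c[0],c[1],c[2].round(3))
E
```

```text
pics
{'clock': 0.0, 'joint_pos': array([ 8.23993039e+01,  2.05904805e+01,  6.32892157e-01, -1.93763734e-02,
       -7.01361812e+01, -1.65088356e+01]), 'qvel': array([-0.11160052,  0.00392392, -0.00620067, -0.03526988, -0.04813697,
        0.12381633]), 'tau': array([ 7.74443815e-04, -5.82715023e+01,  2.93069440e+01,  6.99770004e+00,
        7.04184640e-03, -1.57168733e-04]), 'tool_pos': array([0.27553261, 0.61565723, 0.22562911]), 'orientation': array([   5.5173217 ,   89.90447708, -108.59880882]), 'force': array([-0.31681427, -0.05356062, -0.40795375]), 'moment': array([ 0.00100122, -0.02043144, -0.02402135]), 'opening': 0.08744925449200783}
top [[449.85322126   0.         321.12220843]
 [  0.         449.85322126 194.21137455]
 [  0.           0.           1.        ]] -0.013751771508155937 [[-0.007  0.988 -0.152  0.473]
 [-1.    -0.008 -0.006  0.033]
 [-0.008  0.152  0.988  1.031]
 [ 0.     0.     0.     1.   ]]
scene [[506.55824664   0.         316.3433173 ]
 [  0.         506.55824664 194.36267485]
 [  0.           0.           1.        ]] 0.016523870760005287 [[-0.25  -0.707  0.662  1.326]
 [ 0.968 -0.182  0.172  0.195]
 [-0.002  0.684  0.73   0.878]
 [ 0.     0.     0.     1.   ]]
```

View pics/top0.png

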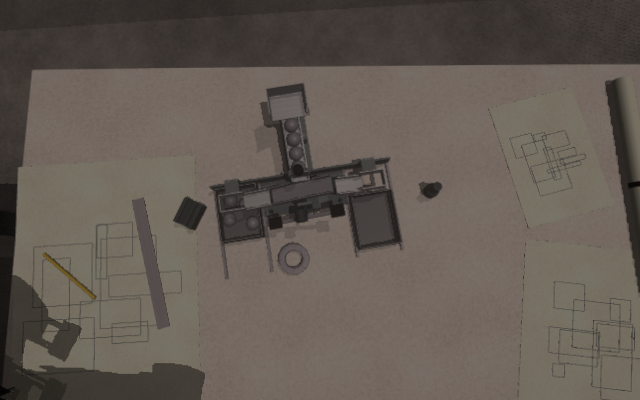

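View pics/scene0.png

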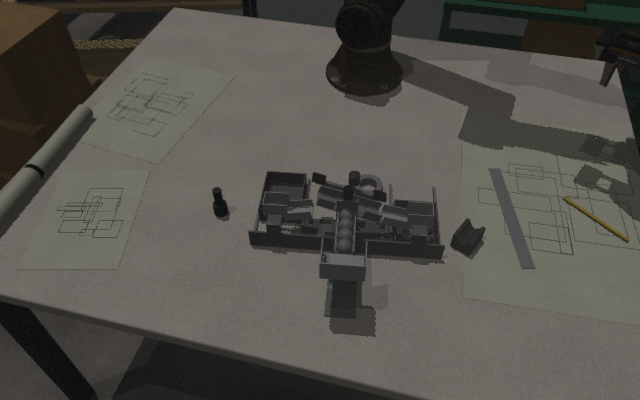

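The top view shows the sorter centred near (300,190) and turned slightly clockwise. The knob is at (298,170), the raised right pad at (337,209) and the empty tray at (375,220), drawn out towards the robot. The ring is at (293,259), the plug at (430,189) and the V-block at (190,213). The scene view agrees with this.

```bash
python3 - <<'E'
from h import *
for n in('top','scene'):
    f=np.load(n+'0.npz'); im,d=f['im'],f['d']; cm=cam(n); P=cloud(cm,d)
    ok=(d>0)&(P[...,0]>.3)&(P[...,0]<.85)&(abs(P[...,1])<.4)
    print(n,'table z',np.median(P[ok&(P[...,2]<.015)][:,2]))
    m=ok&(P[...,2]>.155)&(P[...,2]<.2); q=P[m]; print('knob',m.sum(),q.mean(0).round(4),q.min(0).round(4),q.max(0).round(4))
    if n=='top':
        crop=im[70:290,180:450]; h=(np.clip(P[70:290,180:450,2],0,.18)/.18*255).astype('u1')
        a=cv2.resize(np.clip(crop[...,::-1]*1.8,0,255).astype('u1'),None,fx=2.9,fy=2.7,interpolation=cv2.INTER_CUBIC)
        cv2.imwrite('pics/topcrop.png',a)
    for z0,z1 in((.105,.123),(.125,.15),(.036,.046),(.06,.08)):
        m=(ok&(P[...,2]>z0)&(P[...,2]<z1)).astype('u1')
        N,L,S,C=cv2.connectedComponentsWithStats(m)
        for i in range(1,N):
            if S[i,4]>25: 
                q=P[L==i]; print(z0,S[i],C[i].round(1),q.mean(0).round(4), cv2.minAreaRect(q[:,:2].astype('f4')*1000))
E
```

```text
top table z -0.0004724674132494666
knob 302 [0.7642 0.102  0.1676] [0.6448 0.0636 0.155 ] [0.8355 0.1485 0.178 ]
0.105 [294 116   8  23  51] [298.3 127.2] [0.7575 0.0862 0.1125] ((756.392333984375, 88.53632354736328), (45.14118576049805, 11.292916297912598), 9.074481010437012)
0.105 [283 119   9  21  42] [286.  129.9] [0.752  0.1123 0.1122] ((753.43701171875, 109.1419906616211), (42.5479736328125, 12.58486557006836), 8.949540138244629)
0.105 [288 148  17  25  69] [295.2 161. ] [0.683  0.0924 0.1186] ((689.508056640625, 93.89338684082031), (24.526193618774414, 56.60958480834961), 56.80129623413086)
0.105 [302 152   6  19  40] [304.8 163.6] [0.6773 0.0724 0.1186] ((683.745361328125, 74.41022491455078), (40.051273345947266, 10.178361892700195), 8.508076667785645)
0.105 [298 175  36  24 180] [323.2 187. ] [0.6291 0.0346 0.1111] ((629.2658081054688, 52.741050720214844), (37.882530212402344, 75.20136260986328), 9.6007661819458)
0.105 [330 204  16  14 175] [337.5 210.4] [0.5797 0.0057 0.1127] ((579.8203735351562, 5.590071678161621), (25.638532638549805, 28.919340133666992), 9.92102146148681
[... 6741 characters left out ...]
2273406982422), 11.599652290344238)
0.06 [263 197  51  33 803] [286.6 211.8] [ 0.658  -0.0438  0.0704] ((663.404052734375, -40.829681396484375), (74.11573791503906, 104.60902404785156), 9.425065040588379)
0.06 [358 205  23  18 192] [370.1 211.7] [0.618  0.1275 0.0751] ((619.9517211914062, 124.70683288574219), (39.936790466308594, 46.21479034423828), 7.726064205169678)
0.06 [381 206  52  35 843] [407.3 220.5] [0.6185 0.2061 0.0706] ((624.4276123046875, 205.1566619873047), (75.39797973632812, 103.7633285522461), 9.192280769348145)
0.06 [332 286  19   8 111] [340.9 289.9] [0.8175 0.1093 0.0706] ((817.4090576171875, 109.58052062988281), (4.116486549377441, 33.923248291015625), 7.983680725097656)
```

View pics/topcrop.png

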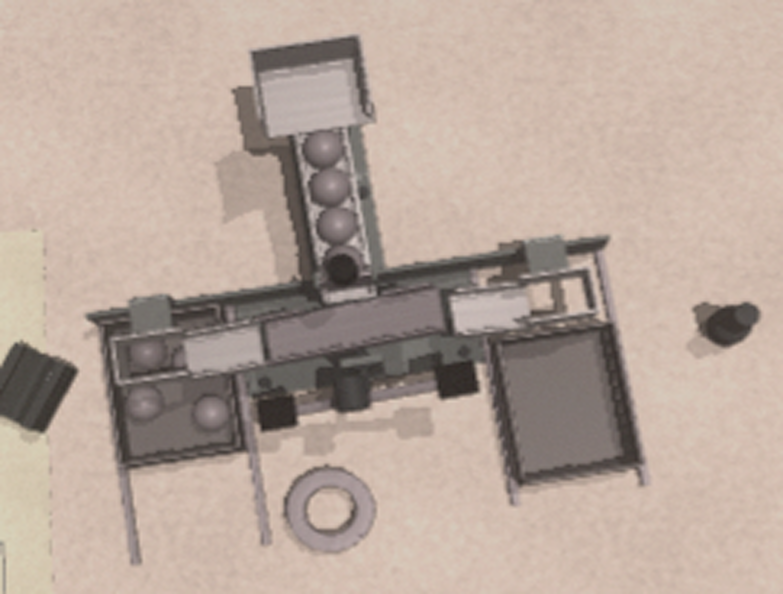

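```bash
cat >> h.py <<'E'
TH=np.radians(8.85); XS=np.array([np.cos(TH),np.sin(TH),0]); YS=np.array([-np.sin(TH),np.cos(TH),0]); O=np.array([.6266,.0789,0])
def W(x,y,z): return O+x*XS+y*YS+np.array([0,0,z])
def S(p): p=np.asarray(p)-O; return np.array([p@XS,p@YS,p[2]])
def go(t):
    o=get_obs(); R=Rn.from_euler('xyz',o['orientation'],degrees=True).as_matrix()
    zt=R[:,2]; a=[]
    for g in (YS,-YS):
        c=R.T@g; a.append(np.arctan2(-c[1],c[2]))
    print('clock',o['clock'],'S',S(o['tool_pos']).round(4),'F',o['force'].round(1),'open',round(o['opening'],4),'spins',np.round(a,3),'q6',o['joint_pos'][5].round(1))
    d=R.T@(np.asarray(t)-o['tool_pos']); print('d tool cm (now axes)',(d*100).round(2))
    for s in a:
        R2=R@Rn.from_rotvec([s,0,0]).as_matrix(); print(' after spin',round(s,3),((R2.T@(np.asarray(t)-o['tool_pos']))*100).round(2))
E
python3 - <<'E'
from h import *
for n in('top','scene'):
    f=np.load(n+'0.npz'); im,d=f['im'],f['d']; cm=cam(n); P=cloud(cm,d)
    Q=P-O; sx=Q@XS; sy=Q@YS; 
    for nm,m in (('knob',(P[...,2]>.170)&(P[...,2]<.182)&(abs(sx-.03)<.04)&(abs(sy)<.04)),
      ('knobside',(P[...,2]>.152)&(P[...,2]<.182)&(abs(sx-.03)<.04)&(abs(sy)<.04)),
      ('pad',(P[...,2]>.105)&(P[...,2]<.12)&(abs(sx+.055)<.025)&(abs(sy+.065)<.03)),
      ('weight',(P[...,2]>.122)&(P[...,2]<.14)&(abs(sx+.055)<.03)&(abs(sy)<.03))):
        q=np.stack([sx[m],sy[m],P[...,2][m]],-1); print(n,nm,len(q),np.median(q,0).round(4),q.min(0).round(4),q.max(0).round(4))
    for nm,p in (('ring',None),):
        m=(P[...,2]>.015)&(P[...,2]<.027)&(abs(sx+.12)<.06)&(abs(sy-.02)<.08); q=np.stack([sx[m],sy[m]],-1); print(nm,q.min(0),q.max(0))
go(W(-.056,-.065,.15))
E
```

```text
top knob 82 [ 2.83e-02 -1.00e-04  1.75e-01] [ 0.0187 -0.0098  0.1701] [0.0375 0.0097 0.178 ]
top knobside 102 [ 0.0267 -0.0004  0.1745] [ 0.0187 -0.0098  0.1523] [0.0375 0.0097 0.178 ]
top pad 175 [-0.0574 -0.0652  0.1127] [-0.0704 -0.0796  0.1063] [-0.0446 -0.0507  0.1191]
top weight 120 [-0.0575  0.0103  0.1268] [-0.0694 -0.001   0.1224] [-0.0452  0.021   0.1323]
ring [-0.17160906  0.0105116 ] [-0.10516451  0.07779379]
scene knob 73 [0.0329 0.0005 0.1742] [ 0.0204 -0.0093  0.1701] [0.0422 0.01   0.1768]
scene knobside 137 [0.0361 0.0003 0.171 ] [ 0.0204 -0.0093  0.1525] [0.0425 0.0105 0.1768]
scene pad 135 [-0.0521 -0.0645  0.1117] [-0.0686 -0.0793  0.106 ] [-0.0398 -0.0501  0.1188]
scene weight 96 [-0.0532  0.0107  0.1265] [-0.0679 -0.0002  0.1224] [-0.0407  0.0213  0.1308]
ring [-0.17213105  0.01250027] [-0.106834    0.07812578]
clock 0.1 S [-0.2643  0.5844  0.2257] F [ 0.1 -0.2  0.8] open 0.0875 spins [ 2.566 -0.575] q6 -16.5
d tool cm (now axes) [ 7.64 52.81 43.14]
 after spin 2.566 [  7.64 -20.83 -64.93]
 after spin -0.575 [ 7.64 20.83 64.93]
```

>>> {"fn": "move_arm", "kwargs": {"commands": [[[0,0,0,-0.1437],[0,0,0,-0.1437],[0,0,0,-0.1437],[0,0,0,-0.1437],[0,1.0,3.2,0],[0,1.3,4.2,0],[0,1.3,4.2,0],[0,1.3,4.2,0]]], "jaw": 0}}

```text
clock: 0.9
tool_pos: [0.3486, 0.4657, 0.226]
orientation: [-33.0, 89.9, -114.1]
force: [1.2, 0.0, 1.0]
opening: 0.0293
```

>>> {"fn": "move_arm", "kwargs": {"commands": [[[0,1.3,4.2,0],[0,1.3,4.2,0],[0,1.3,4.2,0],[0,1.3,4.2,0],[0,1.3,4.2,0],[0,1.3,4.2,0],[0,1.3,4.2,0],[0,1.3,4.2,0]]]}}

```text
clock: 1.7
tool_pos: [0.503, 0.1497, 0.2266]
orientation: [-157.5, 90.0, 121.3]
force: [1.0, 0.5, 1.0]
opening: 0.0005
```

```bash
python3 - <<'E'
from h import *
go(W(-.056,-.067,.13))
E
```

```text
clock 1.7 S [-0.1113  0.0889  0.2266] F [1.  0.5 1. ] open 0.0005 spins [ 3.141 -0.   ] q6 60.8
d tool cm (now axes) [ 9.65  5.53 15.59]
 after spin 3.141 [  9.65  -5.53 -15.59]
 after spin -0.0 [ 9.65  5.53 15.59]
```

>>> {"fn": "move_arm", "kwargs": {"commands": [[[0,1.4,4.0,0],[0,1.4,4.0,0],[0,1.4,4.0,0],[0,1.3,3.6,0],[3,0,0,0],[3,0,0,0],[2.6,0,0,0],[0,0,0,0]]]}}

```text
clock: 2.5
tool_pos: [0.5782, 0.0049, 0.1366]
orientation: [-87.0, 89.6, -168.3]
force: [-0.4, 0.4, 0.7]
opening: 0.0001
```

```bash
python3 - <<'E'
from h import *
go(W(-.056,-.067,.113))
E
```

```text
clock 2.5 S [-0.0592 -0.0657  0.1366] F [-0.4  0.4  0.7] open 0.0001 spins [ 3.14e+00 -2.00e-03] q6 79.0
d tool cm (now axes) [2.36 0.34 0.13]
 after spin 3.14 [ 2.36 -0.34 -0.13]
 after spin -0.002 [2.36 0.34 0.13]
```

>>> {"fn": "move_arm", "kwargs": {"commands": [[[0.9,0.3,0.1,0],[0.7,0,0,0],[0.7,0,0,0],[0.7,0,0,0],[0.7,0,0,0],[0.7,0,0,0],[0.7,0,0,0],[0.5,0,0,0]]]}}

```text
clock: 3.3
tool_pos: [0.5838, 0.0051, 0.0838]
orientation: [-90.4, 90.0, -171.5]
force: [-0.7, -0.3, -0.1]
opening: 0.0009
```

>>> {"fn": "move_arm", "kwargs": {"commands": [[[0,0,0,0],[0,0,0,0],[-2,0,0,0],[-2,0,0,0],[-2,0,0,0],[0,-4,0,0],[0,-4,0,0],[0,-4,0,0]]]}}

```text
clock: 4.1
tool_pos: [0.4644, -0.0135, 0.1447]
orientation: [103.0, 90.0, 21.8]
force: [-1.1, -0.1, -0.2]
opening: 0.0001
```

```bash
python3 - <<'E'
from h import *
P=cloud(cam('top'),snapshot('top')[1]); q=(P-O)[...,None,:]
sx=(P-O)@XS; sy=(P-O)@YS
for y in(-.07,.065,.07):
    m=(abs(sx+.056)<.008)&(abs(sy-y)<.008); print(y,np.median(P[m][:,2]))
go(W(-.175,-.152,.14))
E
```

```text
-0.07 0.07100999448225143
0.065 0.11228601902257673
0.07 0.114040814122633
clock 4.15 S [-0.1813 -0.0669  0.1442] F [-9.9 -1.9 -3.7] open 0.0007 spins [ 3.139e+00 -3.000e-03] q6 76.0
d tool cm (now axes) [0.4  0.65 8.51]
 after spin 3.139 [ 0.4  -0.63 -8.51]
 after spin -0.003 [0.4  0.63 8.51]
```

>>> {"fn": "move_arm", "kwargs": {"commands": [[[0,0,2.8,0],[0,0,2.9,0],[0,0,2.8,0],[3.5,0,0,0],[3.5,0,0,0],[3.5,0,0,0],[1.9,0,0,0],[0,0,0,0]]]}}

```text
clock: 4.95
tool_pos: [0.4768, -0.0976, 0.0185]
orientation: [-90.1, 89.7, -171.3]
force: [0.6, 0.6, 0.1]
opening: 0.0006
```

>>> {"fn": "move_arm", "kwargs": {"commands": [[[0,1,0,0],[0,1,0,0],[0,1,0,0],[0,1,0,0],[0,1,0,0],[0,1,0,0],[0,1,0,0],[0,1,0,0]]]}}

```text
clock: 5.75
tool_pos: [0.5584, -0.0849, 0.0205]
orientation: [-85.0, 90.0, -166.1]
force: [-3.3, -0.2, 1.7]
opening: 0.0004
```

```bash
python3 - <<'E'
from h import *
go(W(-.085,-.152,.02))
E
```

```text
clock 5.75 S [-0.0926 -0.1513  0.0205] F [-3.3 -0.2  1.7] open 0.0004 spins [ 3.141 -0.   ] q6 87.6
d tool cm (now axes) [0.05 0.76 0.07]
 after spin 3.141 [ 0.05 -0.76 -0.07]
 after spin -0.0 [0.05 0.76 0.07]
```

>>> {"fn": "move_arm", "kwargs": {"commands": [[[0,0.3,0,0],[0,0.3,0,0],[0,0.2,0,0],[0,0.1,0,0],[0,0,0,0]]]}}

```text
clock: 6.25
tool_pos: [0.5664, -0.0836, 0.0205]
orientation: [-147.0, 90.0, 131.8]
force: [-2.3, -0.1, -0.2]
opening: 0.0005
```

```bash
python3 - <<'E'
from h import *
go(W(-.085,-.152,.02))
im,d=snapshot('scene'); P=cloud(cam('scene'),d); a=(P-O)@XS; b=(P-O)@YS
# top of side walls / near wall rim of both trays
for s in(-1,1):
    m=(abs(P[...,2]-.039)<.004)&(abs(s*b-.15)<.055)&(a<-.03)&(a>-.16); q=a[m]; print(s,len(q),np.percentile(q,[2,10,50]).round(4))
E
```

```text
clock 6.25 S [-0.0845 -0.1513  0.0205] F [-2.3 -0.1 -0.2] open 0.0005 spins [ 3.141e+00 -1.000e-03] q6 87.6
d tool cm (now axes) [ 0.05 -0.05  0.07]
 after spin 3.141 [ 0.05  0.05 -0.07]
 after spin -0.001 [ 0.05 -0.05  0.07]
-1 86 [-0.0806 -0.0754 -0.0702]
1 83 [-0.0781 -0.076  -0.0732]
```

>>> {"fn": "move_arm", "kwargs": {"commands": [[[0,0.1,0,0],[0,0.1,0,0],[0,0.1,0,0],[0,0,0,0]]]}}

```text
clock: 6.7
tool_pos: [0.5664, -0.0837, 0.0203]
orientation: [-92.6, 89.7, -173.8]
force: [-9.3, 0.2, 7.0]
opening: 0.0004
```

>>> {"fn": "move_arm", "kwargs": {"commands": [[[0,-1,0,0],[0,-3,0,0],[0,-4,0,0],[-4,0,0,0],[-4.5,0,0,0],[-4.5,0,0,0],[-4.5,0,0,0],[-3.5,0,0,0]]]}}

```text
clock: 7.5
tool_pos: [0.4912, -0.0954, 0.2342]
orientation: [86.4, 89.7, 5.2]
force: [1.4, 0.2, -0.7]
opening: 0.0003
```

```bash
python3 - <<'E'
from h import *
for n in('scene','top'):
    im,d=snapshot(n); P=cloud(cam(n),d); a=(P-O)@XS; b=(P-O)@YS
    for s in(-1,1):
        m=(abs(P[...,2]-.039)<.004)&(abs(s*b-.15)<.03)&(a<-.06)&(a>-.16); q=a[m]; print(n,s,len(q),np.percentile(q,[2,50]).round(4))
    m=(abs(a+.056)<.008)&(abs(b+.07)<.008); print(np.median(P[m][:,2]))
    if n=='top': cv2.imwrite('pics/top2.png',cv2.resize(np.clip(im[70:290,180:450,::-1]*1.8,0,255).astype('u1'),None,fx=2.7,fy=2.7))
go(W(.030,-.05,.16))
E
```

```text
scene -1 13 [-0.0743 -0.07  ]
scene 1 29 [-0.0773 -0.0743]
0.06983987114750134Traceback (most recent call last):
  File "<stdin>", line 5, in <module>
    return _quantile_unchecked(
        a, q, axis, out, overwrite_input, method, keepdims, weights)
    return _ureduce(a,
                    func=_quantile_ureduce_func,
    ...<5 lines>...
                    overwrite_input=overwrite_input,
                    method=method)
    r = func(a, **kwargs)
    result = _quantile(arr,
                       quantiles=q,
    ...<2 lines>...
                       out=out,
                       weights=wgt)
    slices_having_nans = np.isnan(arr[-1, ...])
                                  ~~~^^^^^^^^^
IndexError: index -1 is out of bounds for axis 0 with size 0
```

```bash
python3 - <<'E'
from h import *
go(W(.030,-.06,.162))
E
```

```text
clock 7.6 S [-0.1582 -0.1517  0.2365] F [ 0.4  1.4 -1.1] open 0.0006 spins [-3.141  0.   ] q6 87.3
d tool cm (now axes) [ 7.66 18.73 -9.17]
 after spin -3.141 [  7.66 -18.73   9.18]
 after spin 0.0 [ 7.66 18.73 -9.18]
```

>>> {"fn": "move_arm", "kwargs": {"commands": [[[0,3.7,-1.8,0],[0,3.8,-1.9,0],[0,3.8,-1.9,0],[0,3.7,-1.8,0],[0,3.7,-1.8,0],[2.5,0,0,0],[2.6,0,0,0],[2.5,0,0,0]]]}}

```text
clock: 8.4
tool_pos: [0.6613, 0.0247, 0.1529]
orientation: [109.0, 90.0, 27.8]
force: [0.4, 0.7, -0.3]
opening: 0.0007
```

```bash
python3 - <<'E'
from h import *
im,d=snapshot('scene'); cv2.imwrite('pics/s2.png',cv2.resize(np.clip(im[140:300,210:490,::-1]*1.8,0,255).astype('u1'),None,fx=2.8,fy=2.8))
go(W(.030,-.031,.162))
E
```

```text
clock 8.45 S [ 0.0234 -0.0589  0.1482] F [-2.3 -1.9 -5. ] open 0.0005 spins [ 3.141e+00 -1.000e-03] q6 79.9
d tool cm (now axes) [-1.38  0.65 -2.79]
 after spin 3.141 [-1.38 -0.65  2.79]
 after spin -0.001 [-1.38  0.65 -2.79]
```

View pics/s2.png

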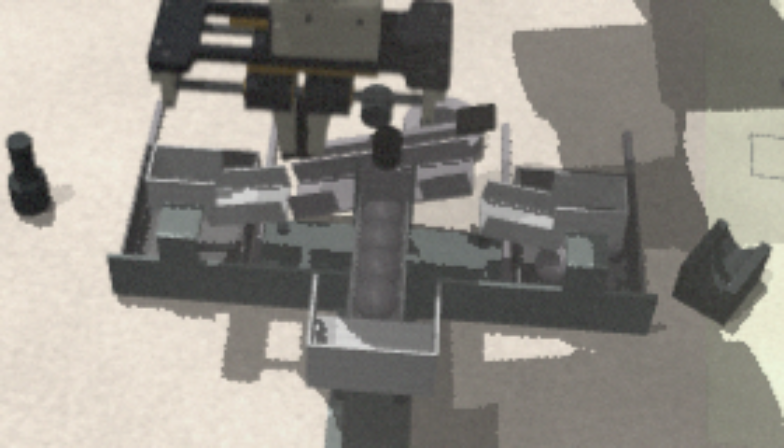

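The scene crop shows the gate leaning right, the tray back against the rail, and the four balls still held behind the slide. The fingertips are at (300,140), right of the knob at (387,147), with clear space between. The tip sits a little low, so I'll let it settle and correct.

>>> {"fn": "move_arm", "kwargs": {"commands": [[[-0.8,0.4,0,0],[0,0,0,0],[0,0,0,0]]]}}

```text
clock: 8.75
tool_pos: [0.6664, 0.0251, 0.1649]
orientation: [94.1, 89.8, 13.0]
force: [0.3, -0.1, 0.1]
opening: 0.0003
```

```bash
python3 - <<'E'
from h import *
go(W(.030,-.031,.162))
E
```

```text
clock 8.75 S [ 0.0311 -0.0593  0.1649] F [ 0.3 -0.1  0.1] open 0.0003 spins [ 3.141 -0.   ] q6 79.9
d tool cm (now axes) [ 0.29 -0.11 -2.83]
 after spin 3.141 [0.29 0.11 2.83]
 after spin -0.0 [ 0.29 -0.11 -2.83]
```

>>> {"fn": "move_arm", "kwargs": {"commands": [[[0.2,0,-1.0,0],[0,0,-1.0,0],[0,0,-0.8,0],[0,0,-0.8,0],[0,0,-0.8,0],[0,0,-0.8,0],[0,0,-0.8,0],[0,0,-0.7,0]]]}}

```text
clock: 9.55
tool_pos: [0.6547, 0.0917, 0.1606]
orientation: [77.2, 90.0, -4.0]
force: [0.3, -1.8, 1.0]
opening: 0.0005
```

>>> {"fn": "move_arm", "kwargs": {"commands": [[[0,0,-0.2,0],[0,0,-0.1,0],[0,0,0,0]]]}}

```text
clock: 9.85
tool_pos: [0.6543, 0.0942, 0.1604]
orientation: [-176.7, 90.0, 102.2]
force: [-0.5, -0.4, -0.4]
opening: 0.0007
```

```bash
python3 - <<'E'
from h import *
go(W(.030,.011,.162))
E
```

```text
clock 9.85 S [0.0297 0.0108 0.1604] F [-0.5 -0.4 -0.4] open 0.0007 spins [ 3.141 -0.   ] q6 73.8
d tool cm (now axes) [-0.16  0.03 -0.02]
 after spin 3.141 [-0.16 -0.03  0.02]
 after spin -0.0 [-0.16  0.03 -0.02]
```

Force hasn't risen yet, so I'll push on gently to the stop.

>>> {"fn": "move_arm", "kwargs": {"commands": [[[0,0,-0.15,0],[0,0,-0.15,0],[0,0,-0.15,0],[0,0,-0.1,0],[0,0,0,0]]]}}

```text
clock: 10.35
tool_pos: [0.6534, 0.0995, 0.1604]
orientation: [-101.4, 90.0, 177.5]
force: [-0.2, -0.8, -0.7]
opening: 0.0004
```

```bash
python3 - <<'E'
from h import *
im,d=snapshot('scene'); cv2.imwrite('pics/s3.png',cv2.resize(np.clip(im[140:300,210:490,::-1]*1.8,0,255).astype('u1'),None,fx=2.8,fy=2.8))
P=cloud(cam('scene'),d); a=(P-O)@XS; b=(P-O)@YS
m=(P[...,2]>.164)&(P[...,2]<.18)&(abs(a-.035)<.02)&(abs(b)<.09)
v,u=np.nonzero(m); print(np.histogram(b[m],np.arange(-.03,.09,.005)), np.median(a[m]))
E
```

```text
(array([ 0,  0,  0,  0,  0,  0, 15, 11, 18, 13, 18, 15, 14, 22, 29, 23,  9,
        0,  0,  0,  0,  0,  0]), array([-3.0000000e-02, -2.5000000e-02, -2.0000000e-02, -1.5000000e-02,
       -1.0000000e-02, -5.0000000e-03,  6.9388939e-18,  5.0000000e-03,
        1.0000000e-02,  1.5000000e-02,  2.0000000e-02,  2.5000000e-02,
        3.0000000e-02,  3.5000000e-02,  4.0000000e-02,  4.5000000e-02,
        5.0000000e-02,  5.5000000e-02,  6.0000000e-02,  6.5000000e-02,
        7.0000000e-02,  7.5000000e-02,  8.0000000e-02,  8.5000000e-02])) 0.038807160719830154
```

View pics/s3.png

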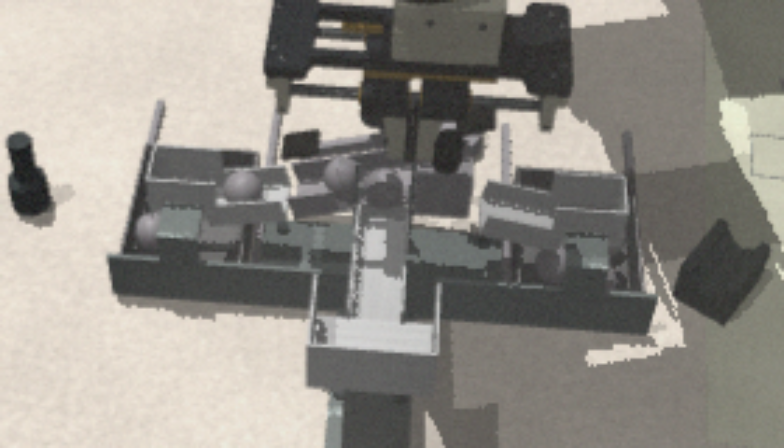

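The crop shows balls rolling down the right-hand chute, with one already at the tray. The knob at (448,150) is about 42 mm to the left. I'll nudge further to confirm the stop.

>>> {"fn": "move_arm", "kwargs": {"commands": [[[0,0,-0.15,0],[0,0,-0.15,0],[0,0,-0.1,0],[0,0,0,0]]]}}

```text
clock: 10.8
tool_pos: [0.6532, 0.1001, 0.1606]
orientation: [-14.7, 89.7, -96.0]
force: [4.5, -14.0, -1.9]
opening: 0.0003
```

>>> {"fn": "move_arm", "kwargs": {"commands": [[[0,0,1,0],[0,0,2,0],[-3,0,0,0],[-4,0,0,0],[-4,0,0,0],[-2,-4,0,0],[0,-4.5,0,0],[0,-4.5,0,0]]]}}

```text
clock: 11.6
tool_pos: [0.5279, 0.0538, 0.291]
orientation: [130.5, 89.9, 49.3]
force: [-0.9, 0.4, 0.9]
opening: 0.0003
```

>>> {"fn": "move_arm", "kwargs": {"commands": [[[0,-2,-4,0],[0,0,-4.5,0],[0,0,-4.5,0],[0,0,-4.5,0],[0,0,-4.5,0],[0,0,-4.5,0],[0,0,-4,0],[0,0,0,0]]]}}

```text
clock: 12.4
tool_pos: [0.4614, 0.3563, 0.2898]
orientation: [-134.5, 90.0, 144.5]
force: [-0.0, -1.2, -0.9]
opening: 0.0005
```

```bash
python3 - <<'E'
from h import *
print(get_obs()['clock'],get_obs()['force'])
A=[]
for n in('top','scene'):
    im,d=snapshot(n); P=cloud(cam(n),d); a=(P-O)@XS; b=(P-O)@YS
    c=im[70:290,180:450] if n=='top' else im[140:300,210:490]
    A.append(cv2.resize(np.clip(c[...,::-1]*1.8,0,255).astype('u1'),(560,300),interpolation=cv2.INTER_CUBIC))
    for s in(-1,1):
        m=(abs(P[...,2]-.039)<.004)&(abs(s*b-.15)<.03)&(a<-.06)&(a>-.16); print(n,s,m.sum(),np.median(a[m]).round(4))
    m=(abs(a+.056)<.008)&(abs(b+.07)<.008); print('pad z',np.median(P[m][:,2]))
    m=(P[...,2]>.168)&(P[...,2]<.182)&(abs(a-.03)<.025)&(abs(b-.03)<.05); print('knob y',np.median(b[m]),b[m].min(),b[m].max())
cv2.imwrite('pics/end.png',np.vstack(A))
E
```

```text
12.4 [-0.01884113 -1.17692151 -0.88560609]
top -1 39 -0.0738
top 1 42 -0.077
pad z 0.07125484730713322
knob y 0.041826874148116436 0.03201532113330734 0.050960779162294655
scene -1 14 -0.0708
scene 1 27 -0.0746
pad z 0.07027540274907429
knob y 0.042480564223685666 0.03294630297191815 0.05250877505264317
```

View pics/end.png

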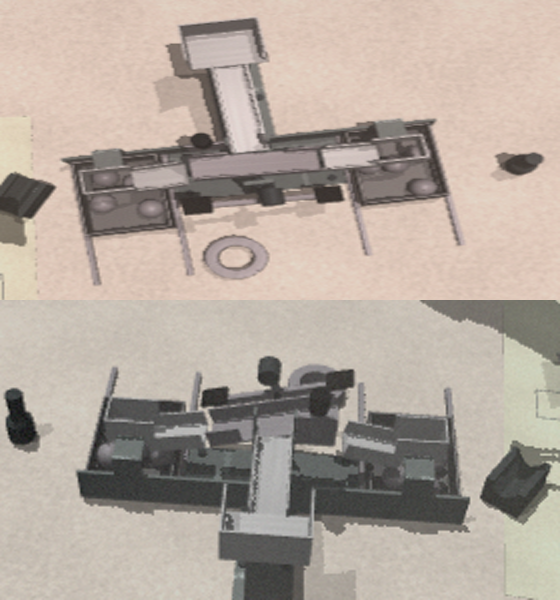

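The channel, gate and chutes are empty. Balls can be seen in the right tray near (424,186) and under the drop box near (400,145). I'll take one closer look from both cameras to count them.

```bash
python3 - <<'E'
from h import *
A=[]
for n,(x0,y0) in(('top',(340,150)),('scene',(245,190))):
    im,d=snapshot(n); c=im[y0:y0+60,x0:x0+90]
    A.append(cv2.resize(np.clip(c[...,::-1]*2.6,0,255).astype('u1'),(450,300),interpolation=cv2.INTER_CUBIC))
cv2.imwrite('pics/end2.png',np.vstack(A))
E
```

```text
(no output)
```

View pics/end2.png

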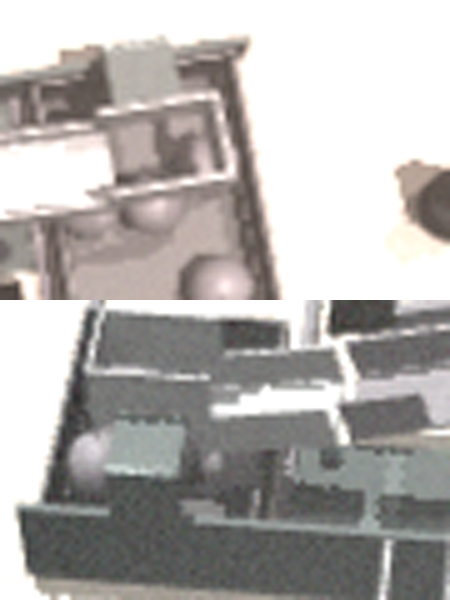

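The top crop shows four separate balls in the right tray, at (90,215), (152,205), (205,155) and (218,275). I'm handing in.

```bash
python3 -c "
from h import *
print(get_obs()['clock'],abs(get_obs()['qvel']).max()); print(close_job())"
```

```text
12.6 0.7412390148066419
the job is handed in; nothing more can be done
None
```

I handed the job in at 12.6 s, with all four fed balls counted in the right-hand tray. With the fingers closed, I pressed the right pad until the gate fell over and pushed the right-hand tray back to its rail. I then pushed the knob left to its stop and moved the arm clear.

| Last check | Reading |
|---|---|
| Gate | Pad 70–71 mm high, against about 72 mm expected when fully over |
| Tray at the rail | Stopped moving and the force rose to about 9 N |
| Tray position | Front wall within about 4 mm of the full tray's, allowing for camera error |
| Slide | Knob about 42 mm to the left, with about 14 N at the stop |
| Balls | Channel, gate and chute empty; four balls seen in the right tray, some partly hidden by the drop box |
| Left tray and gauges | Look undisturbed in the final pictures, but I did not measure them again; three of the left tray's four balls were directly visible |

Two readings went against what I expected:
- **Finger height by the knob:** the fingertips briefly read about 12 mm low while settling. I corrected this before pushing.
- **Knob stop:** it came about 5–6 mm later than planned, because the closed fingers are narrower than I assumed.

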